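Sort two stone slabs down a two-way chute

ROBOT

A 6-joint arm with a two-finger parallel gripper is mounted at the origin on a cart in front of the work surface, level with it; the furniture and walls round the work are solid. World frame = base frame: x ahead of the robot, y to its left, z up, the work surface at z = 0. Lengths are in m, angles in rad, forces in N, time in s.
With the tool pointing down it reaches from about 0.3 to 0.95 m from the base axis. Payload 3.1 kg.
Tool frame: the origin (TCP) lies on the centre line of the jaws, within the pads' length; the fingertips stand 17 mm ahead of it and the grasp point (between the pads) lies 2 mm behind it; z points along the fingers, y is the direction in which the jaws open and shut (so a half turn about z gives the same grasp; the last joint's range is limited). The gripper opens to 85 mm and grips with 20 to 120 N. Pads are 22 mm wide; open, the fingers measure 114 mm over their backs; the gripper's body (76 mm by 85 mm) begins 54 mm behind the grasp point. The pads swing forward as they close: fully open they stand 13 mm farther back than shut.
Start: joints at [1.227, 0.308, 1.634, -0, 1.2, -0.07], TCP at [0.169, 0.602, 0.248] pointing down, gripper open.
Joint ranges: [-3.06, 3.06], [-0.79, 1.96], [0.05, 2.63], [-1.19, 4.34], [0.05, 2.64], [-2.94, 2.94]. Speed limits (rad/s): [2.79, 2.79, 3.14, 3.14, 3.14, 3.14].

INTERFACE

Orientations are given as a unit quaternion [x, y, z, w].
In Python, from bench import ctrl, vision gives the robot as it stands.
- The arm moves only by the shell command python3 -m creep 'ROWS' [FORCE]. ROWS is JSON, a list of rows, each a list of 3 entries, a list of its own where there are three numbers: the closure, from -1 (fully open) to 1 (shut), then the shift along the tool's x, y, z in cm, then the turn, a rotation vector about the tool's x, y, z in degrees. A call has 1 to 20 rows; each row is the pose to reach, as a shift and turn from the pose commanded when the call began, along the tool's axes at that moment; what a row does not reach only later rows make up. A row lasts 1/8 s, in which the tool goes at most 62.5 mm and 10.7 degrees, less where a joint would pass 70% of its speed; a pose out of reach is approached as far as the arm can. A call with a gripper value outside its range is refused whole. The fingers move at their own pace and stop on an object; FORCE is the grip in N (left out, the last holds). Time passes only in rows, so rows that repeat a pose let the fingers close. It gives the time, the measured TCP pose, the force and the opening at its end, in the units of the state.
- ctrl.state(): the state, without advancing time (a new reading comes with each control period).
- vision.grab_frame(name): name is "scene" or "top"; returns a dict with "color" (384x512x3 uint8, blue, green, red), "fx", "fy", "cx", "cy" (pixels), "D" ([k1, k2, p1, p2, k3] as OpenCV has them; the pictures are not rectified), "eye" and "attitude" of the camera in the world. Camera axes: x right, y up, looking along -z (the intrinsics and any distortion apply to the point x, -y, -z); pixel columns grow to the right and rows downward; lengths in m; the calibration is good to about 2 mm. A picture is of the moment at which its call begins. There is no depth.
- ctrl.hand_in(): hands the job in, once; it reports no verdict.
The state is a dict: "time": time; "qpos": joint angles; "joint_vel": joint speeds; "joint_torque": joint torques, N m; "position": TCP position; "orientation": TCP orientation; "wrist_force": force on the tool from outside, world axes, zero at the start; "ft_torque": the same for the moment, N m; "opening": finger opening in m.
Only numpy, scipy, OpenCV 4.12 (cv2) and the standard library are available. Lean on these libraries where they do the work, as an engineer would, in place of code of your own. Each camera call takes 0.05 s, during which the arm holds its last target. There are 200 camera calls.

TASK

Sort the two sawn stone slabs that wait on the chute's flat infeed, one at a time, the one nearer the slide first: the blue agate into the blue tub, the brown jasper into the orange tub. Before each slab, swing the yellow diverter blade (it has a red knob) fully over, so that the lane to its tub is open and the other closed; then push the slab off the infeed without lifting it and let it slide down by itself, not touching it any more. Leave the things standing around where they are.

Things in the scene. Friction and masses are not known exactly. Their poses are not given: they have to be found in the camera images.
- chute: sheet-metal two-way chute on a grey stand with a low shelf for two tubs, fixed. Origin on the worktop below the infeed's lower edge, on the centre line; x points down the slide, z up. Infeed: flat, top 244 mm above the worktop, from x = -228 mm (open end) to x = 0, 116 mm wide between side walls 22 mm high (25 with their rolled edge), 3 mm thick.
- infeed_edge (a point): centre of the infeed's lower edge (244 mm up, axes as the chute). Here the slippery slide begins: 31 degrees down for 205 mm, to x = 176, z = 138 mm, widening into a +y lane and a -y lane parted by a low wall from x = 124 mm on, each over the tub on its side. A slab slides off by itself once its centre is about 20 mm past this edge.
- diverter (a joint): yellow blade 143 mm long, 20 mm high, lying up the slide from its hinge at the parting (x = 124 mm, y = 0). Rad: 0 = middle; +0.39 (stop) = free end at the -y wall, -y lane closed, slabs go to the +y lane; -0.39 (stop) = mirror image, slabs go to the -y lane. Fully over means beyond 0.33. About 0.5 N at the knob moves it; it stays where it is left.
- diverter_knob (a point): centre of the red knob (22 mm across, 27 mm high, upright on a thin stem) near the blade's free end, about 280 mm above the worktop; its top is 14 mm above this point, its underside 13 mm and the blade's top 33 mm below. It swings with the blade, about 52 mm to either side of the centre line at the stops; there its x in the chute is about 40 mm, in the middle 32 mm.
- agate: blue banded agate slab, loose, 94 mm long (its own y), 64 mm wide, 6 mm thick, wavy outline, 60 g; lying flat on the infeed, long side roughly along the chute. Origin at the centre of its underside.
- jasper: brown banded jasper slab, loose, 71 mm long (its own y), 54 mm wide, 8 mm thick, wavy outline, 70 g; lying flat on the infeed, long side roughly along the chute. Origin at the centre of its underside. Either slab may be the one nearer the slide; there are about 45 mm between the two.
- blue_tub: open blue plastic tub, fixed, 150 mm along the chute, 112 mm wide, 46 mm high, on the stand's low shelf (80 mm above the worktop) under the end of one of the lanes, either one. Origin at the centre of its underside.
- orange_tub: open orange plastic tub of the same size under the end of the other lane. Origin at the centre of its underside.
- pliers: bystander: red-handled pliers lying on the worktop in front of the infeed, 49 x 156 x 12 mm. Origin at the centre of the underside.
- jar: bystander: pink powder jar with a black lid, 52 mm across, 69 mm high, behind the chute, near the polisher's tray. Origin at the centre of its underside.
- tray: bystander: wooden sorting tray with stones, 110 x 170 x 22 mm, to the left of the chute. Origin at the centre of its underside.

How it is judged:
On the way:
1. the first slab lies in the tub of its colour while the other still waits on the infeed ((((x of agate in the frame of blue_tub between -0.068 and 0.068 m and y of agate in the frame of blue_tub between -0.052 and 0.052 m and z of agate in the frame of blue_tub below 0.04 m and linear speed of agate below 0.03 m/s) and (x of jasper in the frame of chute below 0 m and z of jasper in the frame of chute above 0.234 m)) or ((x of jasper in the frame of orange_tub between -0.068 and 0.068 m and y of jasper in the frame of orange_tub between -0.052 and 0.052 m and z of jasper in the frame of orange_tub below 0.04 m and linear speed of jasper below 0.03 m/s) and (x of agate in the frame of chute below 0 m and z of agate in the frame of chute above 0.234 m)))), for 0.2 s.
At the end, for the whole second after the job is handed in: The agate slab lies at rest in the blue tub and the jasper slab at rest in the orange tub: each slab's centre inside the tub's walls and less than 40 mm above the tub's underside (x of agate in the frame of blue_tub between -0.068 and 0.068 m and y of agate in the frame of blue_tub between -0.052 and 0.052 m and z of agate in the frame of blue_tub below 0.04 m and linear speed of each of agate, jasper below 0.03 m/s and x of jasper in the frame of orange_tub between -0.068 and 0.068 m and y of jasper in the frame of orange_tub between -0.052 and 0.052 m and z of jasper in the frame of orange_tub below 0.04 m); the robot touches nothing.
It fails at once if a slab is on the slide while the diverter is not fully over to one side ((x of agate in the frame of chute between 0.03 and 0.15 m and y of agate in the frame of chute between -0.13 and 0.13 m and z of agate in the frame of chute below 0.244 m and value of joint diverter between -0.33 and 0.33 rad) or (x of jasper in the frame of chute between 0.03 and 0.15 m and y of jasper in the frame of chute between -0.13 and 0.13 m and z of jasper in the frame of chute below 0.244 m and value of joint diverter between -0.33 and 0.33 rad)).
It fails at once if the fingers touch a slab after it has left the infeed (its centre more than 10 cm past the infeed's lower edge): it must slide down by itself ((contact force between the fingers and agate above 0.3 N and x of agate in the frame of chute above 0.1 m) or (contact force between the fingers and jasper above 0.3 N and x of jasper in the frame of chute above 0.1 m)).
It fails at once if a slab is lifted more than 3 cm above the infeed (z of any of agate, jasper in the frame of chute above 0.274 m).
It fails at once if the pliers, the powder jar or the sorting tray is moved by more than 3 cm (distance of any of pliers, jar, tray from where it was at the start of the episode above 0.03 m).
It also fails if it takes over 58 s, if anything falls off the work surface, if the arm or the gripper's body presses on something with over 40 N, if the wrist force passes 120 N, or if a joint passes its speed limit or range.

## Working session

There is one attempt and no reset: what is moved stays moved. The work goes in short steps, Python scripts to look and compute and a shell command to move; the robot and the scene stay as the last step left them, time stands still between calls to the robot, and variables do not carry over. Pictures are saved under pics/ and viewed, about 8 in all and at most 12, crops included, and the job is handed in when it is done.

```bash
mkdir -p pics; ls
python3 - <<'E'
from bench import ctrl, vision
import cv2
for n in("scene","top"):
    f=vision.grab_frame(n); cv2.imwrite(f"pics/{n}0.png",cv2.resize(f["color"],(800,600),interpolation=cv2.INTER_CUBIC))
    print(n,{k:v for k,v in f.items() if k!="color"})
print(ctrl.state())
E
```

```text
pics
scene {'fx': 448.93252210288324, 'fy': 448.93252210288324, 'cx': 265.49779790028504, 'cy': 186.5202025008007, 'D': array([0.05584963, 0.        , 0.        , 0.        , 0.        ]), 'eye': array([-0.37420157, -0.92003799,  0.86979998]), 'attitude': array([ 0.46780349, -0.20450754, -0.33906617,  0.7901713 ])}
top {'fx': 480.2829206575701, 'fy': 480.2829206575701, 'cx': 246.43671296425214, 'cy': 189.82675988172153, 'D': array([0.03418505, 0.        , 0.        , 0.        , 0.        ]), 'eye': array([ 0.47612127, -0.04034805,  1.53592294]), 'attitude': array([ 0.0274075 , -0.01883668, -0.70378852,  0.7096307 ])}
{'time': 0.1, 'qpos': array([ 1.22727579e+00,  3.08937228e-01,  1.63508088e+00,  4.81363957e-06,
        1.19970475e+00, -6.96907458e-02]), 'joint_vel': array([-0.00017834, -0.00149547, -0.00229376, -0.00029031, -0.00065601,
        0.00106488]), 'joint_torque': array([ 4.80264389e-04, -4.16404295e+01, -2.77647328e+01, -2.07375474e-04,
        3.96228541e-03,  1.22283555e-05]), 'position': array([0.16878805, 0.60102582, 0.24713957]), 'orientation': array([ 1.36488326e-01,  9.90641107e-01, -1.04198840e-03, -2.20687834e-04]), 'wrist_force': array([-1.07379847,  0.39202425,  0.256575  ]), 'ft_torque': array([-0.04244916, -0.01699711, -0.00986546]), 'opening': 0.08572851140603983}
```

View pics/scene0.png

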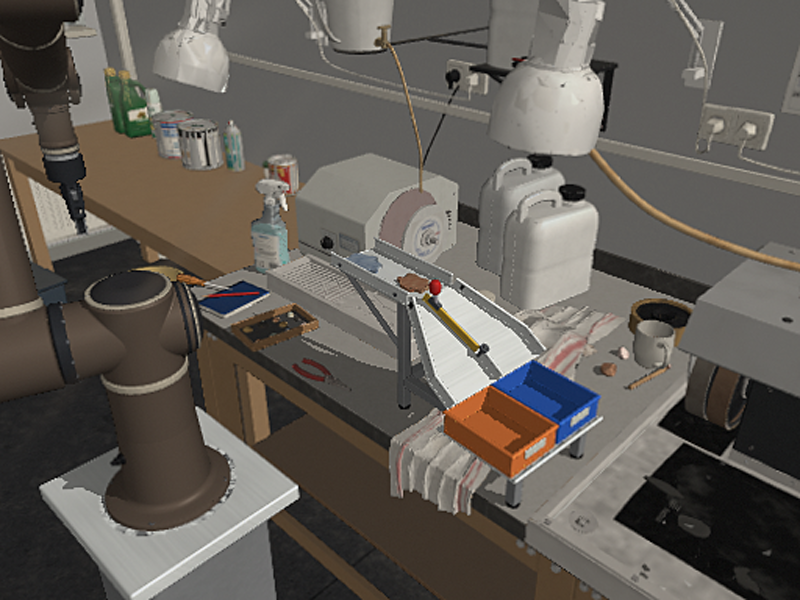

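View pics/top0.png

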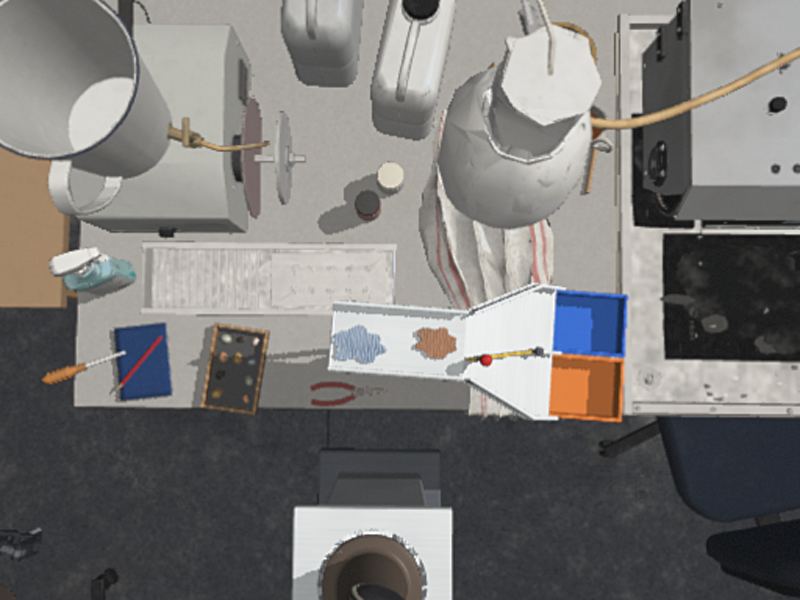

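The top view shows the infeed at about (330–465, 303–380), jasper at (435,343) nearer the slide, agate at (358,345) and the knob at (486,360). The blue tub is on the far (+y) side and the orange tub on the near (-y) side. Next I'll enlarge the chute.

```bash
python3 - <<'E'
import cv2
im=cv2.imread("pics/top0.png")[280:430,320:640]
cv2.imwrite("pics/c1.png",cv2.resize(im,None,fx=2.5,fy=2.5,interpolation=cv2.INTER_CUBIC))
E
cat > h.py <<'E'
import numpy as np, cv2
from scipy.spatial.transform import Rotation as R
from bench import ctrl, vision
def ray(f,u,v):
    K=np.array([[f["fx"],0,f["cx"]],[0,f["fy"],f["cy"]],[0,0,1]])
    p=cv2.undistortPoints(np.array([[[u,v]]],float),K,f["D"])[0,0]
    return R.from_quat(f["attitude"]).apply([p[0],-p[1],-1])
def at_z(f,u,v,z):
    d=ray(f,u,v); return f["eye"]+d*(z-f["eye"][2])/d[2]
E
```

```text
(no output)
```

View pics/c1.png

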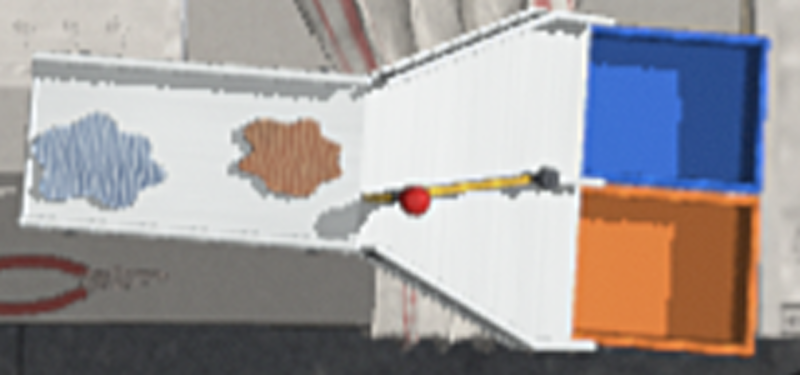

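The crop shows the wall rims running (33,57)→(375,78) and (22,222)→(370,248), jasper centred at (290,158), agate at (97,160), the knob at (415,200) and the hinge at about (545,178).

Run:
```python
from h import *
f=vision.grab_frame("top")
def P(x,y,z): return at_z(f,((320+x/2.5)+.5)*.64-.5,((280+y/2.5)+.5)*.64-.5,z)
a,b,c,d=P(33,57,.269),P(375,78,.269),P(22,222,.269),P(370,248,.269)
print(a,b,c,d,'lens',np.linalg.norm(b-a),np.linalg.norm(d-c),np.linalg.norm(a-c),np.linalg.norm(b-d))
s=(a+c)/2;e=(b+d)/2; X=e-s;X/=np.linalg.norm(X)
th=np.arctan2(X[1],X[0]); Y=np.array([-X[1],X[0],0])
print('th',np.degrees(th),'X',X,'Y',Y,'start->edge',e,'via start',s+X*.228)
o=e.copy();o[2]=0
edge=P(364,165,.244); print('edge colour',edge,(edge-o)@X)
for n,x,y,z in [('jas',290,158,.25),('aga',97,160,.249),('knob',415,200,.285),('hinge',545,178,.175),('jasL',238,158,.25),('jasR',341,158,.25),('agaL',33,160,.249),('agaR',164,172,.249),('tubcorner',592,28,.126),('tubc2',768,38,.126),('tub3',573,345,.126),('tub4',752,353,.126)]:
    p=P(x,y,z); print(n,p.round(4),'chute',((p-o)@X).round(4),((p-o)@Y).round(4))
```

```text
[0.54832566 0.06352323 0.269     ] [ 0.53597823 -0.16764986  0.269     ] [0.4370815  0.06943278 0.269     ] [ 0.42186334 -0.16439487  0.269     ] lens 0.23150260176862267 0.23432234417065412 0.11140100661294056 0.11416130179532613
th -93.39256712802315 X [-0.05917687 -0.99824751  0.        ] Y [ 0.99824751 -0.05917687  0.        ] start->edge [ 0.47892078 -0.16602236  0.269     ] via start [ 0.47921125 -0.16112243  0.269     ]
edge colour [ 0.47736676 -0.16268995  0.244     ] -0.003234611002672298
jas [ 0.4817 -0.1116  0.25  ] chute -0.0545 -0.0005
aga [0.4792 0.0204 0.249 ] chute -0.1861 -0.0108
knob [ 0.4545 -0.1926  0.285 ] chute 0.028 -0.0228
hinge [ 0.4693 -0.2994  0.175 ] chute 0.1337 -0.0017
jasL [ 0.4814 -0.0761  0.25  ] chute -0.0899 -0.0029
jasR [ 0.482  -0.1464  0.25  ] chute -0.0197 0.0019
agaL [0.4788 0.0642 0.249 ] chute -0.2298 -0.0137
agaR [ 0.4714 -0.0256  0.249 ] chute -0.1397 -0.0158
tubcorner [ 0.5816 -0.3443  0.126 ] chute 0.1719 0.1131
tubc2 [ 0.5751 -0.475   0.126 ] chute 0.3027 0.1143
tub3 [ 0.3458 -0.3286  0.126 ] chute 0.1702 -0.1233
tub4 [ 0.3416 -0.46    0.126 ] chute 0.3016 -0.1197
```

```bash
cat >> h.py <<'E'
TH=np.radians(-93.4); O=np.array([.479,-.163,0]); X=np.array([np.cos(TH),np.sin(TH),0]); Y=np.array([-X[1],X[0],0])
def W(x,y,z): return O+x*X+y*Y+[0,0,z]
def C(p): p=np.asarray(p)-O; return np.round([p@X,p@Y,p[2]],4)
QG=R.from_matrix(np.c_[-X*1.0,Y,[0,0,-1]]) # tool y = chute Y, z down
if np.linalg.det(QG.as_matrix())<0: raise SystemExit
def goal(*pts):
    s=ctrl.state(); r=R.from_quat(s["orientation"])
    print('t',s["time"],'chute',C(s["position"]),'F',s["wrist_force"].round(1),'op',round(s["opening"],4))
    print(' turn',np.degrees((r.inv()*QG).as_rotvec()).round(1))
    for p in pts: print(' ',p,'cm',(100*r.inv().apply(W(*p)-s["position"])).round(2))
E
python3 - <<'E'
from h import *
t=vision.grab_frame("top");s=vision.grab_frame("scene")
def tri(a,b):
    d1,d2=ray(t,a[0]*.64,a[1]*.64),ray(s,b[0]*.64,b[1]*.64)
    k=np.linalg.lstsq(np.c_[d1,-d2],s["eye"]-t["eye"],rcond=None)[0]
    p,q=t["eye"]+k[0]*d1,s["eye"]+k[1]*d2; return ((p+q)/2).round(3),np.linalg.norm(p-q).round(3)
print('lamp',tri((515,150),(547,125)),'knob',tri((486,360),(436,287)),'knobchute',C(tri((486,360),(436,287))[0]))
print('tool axes',QG.as_matrix().round(2))
goal((.036,-.064,.40),(.036,-.064,.280),(.04,.026,.280))
E
```

```text
lamp (array([ 0.747, -0.205,  0.514]), np.float64(0.0)) knob (array([ 0.454, -0.194,  0.279]), np.float64(0.001)) knobchute [ 0.0324 -0.0231  0.279 ]
tool axes [[ 0.06  1.    0.  ]
 [ 1.   -0.06  0.  ]
 [ 0.    0.   -1.  ]]
t 0.25 chute [-0.7446 -0.3549  0.2477] F [ 0.2 -0.4 -0.3] op 0.0853
 turn [-0.1  0.  77.7]
  (0.036, -0.064, 0.4) cm [-45.04 -70.1  -15.16]
  (0.036, -0.064, 0.28) cm [-45.04 -70.09  -3.16]
  (0.04, 0.026, 0.28) cm [-53.92 -68.56  -3.16]
```

```bash
python3 -m creep '[[1,[0,0,-8],[0,0,0]],[1,[0,0,-15],[0,0,0]],[1,[0,0,-15],[0,0,0]],[1,[-45,-70.1,-15.2],[0,0,77.7]],[1,[-45,-70.1,-15.2],[0,0,77.7]],[1,[-45,-70.1,-15.2],[0,0,77.7]],[1,[-45,-70.1,-15.2],[0,0,77.7]],[1,[-45,-70.1,-15.2],[0,0,77.7]],[1,[-45,-70.1,-15.2],[0,0,77.7]],[1,[-45,-70.1,-15.2],[0,0,77.7]],[1,[-45,-70.1,-15.2],[0,0,77.7]],[1,[-45,-70.1,-15.2],[0,0,77.7]],[1,[-45,-70.1,-15.2],[0,0,77.7]],[1,[-45,-70.1,-15.2],[0,0,77.7]],[1,[-45,-70.1,-15.2],[0,0,77.7]],[1,[-45,-70.1,-15.2],[0,0,77.7]],[1,[-45,-70.1,-15.2],[0,0,77.7]],[1,[-45,-70.1,-15.2],[0,0,77.7]],[1,[-45,-70.1,-15.2],[0,0,77.7]]]'
python3 - <<'E'
from h import *
goal((.036,-.064,.40),(.036,-.064,.280),(.04,.026,.280))
cv2.imwrite("pics/t2.png",cv2.resize(vision.grab_frame("top")["color"],(800,600))[200:450,250:700])
E
```

```text
time: 2.62
position: [0.4124, -0.1934, 0.4002]
orientation: [0.727, 0.686, 0.0, -0.001]
wrist_force: [0.0, 0.4, 0.0]
opening: -0.0
t 2.625 chute [ 0.0343 -0.0647  0.4002] F [0.  0.4 0. ] op -0.0
 turn [-0.  -0.1  0.1]
  (0.036, -0.064, 0.4) cm [-0.17  0.07  0.02]
  (0.036, -0.064, 0.28) cm [-0.18  0.07 12.02]
  (0.04, 0.026, 0.28) cm [-0.59  9.07 12.02]
```

```bash
python3 -m creep '[[1,[-0.2,0,6],[0,0,0]],[1,[-0.2,0,11.5],[0,0,0]],[1,[-0.2,0,12],[0,0,0]],[1,[-0.2,0,12],[0,0,0]]]'
python3 -m creep '[[1,[0,2,0],[0,0,0]],[1,[0.2,3.5,0],[0,0,0]],[1,[0.2,5,0],[0,0,0]],[1,[0,6.5,0],[0,0,0]],[1,[-0.2,8,0],[0,0,0]],[1,[-0.4,8.8,0],[0,0,0]],[1,[-0.4,9,0],[0,0,0]],[1,[-0.4,9,0],[0,0,0]]]'
```

```text
time: 3.18
position: [0.4134, -0.1965, 0.2819]
orientation: [0.727, 0.686, 0.0, 0.001]
wrist_force: [0.3, -0.9, 0.7]
opening: 0.0001
time: 4.18
position: [0.502, -0.2061, 0.28]
orientation: [0.728, 0.686, -0.0, -0.0]
wrist_force: [-0.8, 0.5, -0.9]
opening: 0.0
```

```bash
python3 -m creep '[[1,[0,0.3,0],[0,0,0]],[1,[0,0.3,0],[0,0,0]]]'
python3 - <<'E'
from h import *
f=vision.grab_frame("scene")["color"]
cv2.imwrite("pics/s3.png",cv2.resize(f[140:310,190:400],None,fx=3.5,fy=3.5,interpolation=cv2.INTER_CUBIC))
goal()
E
```

```text
time: 4.42
position: [0.503, -0.2061, 0.28]
orientation: [0.728, 0.686, -0.002, -0.002]
wrist_force: [-5.5, -0.3, 2.1]
opening: -0.0001
t 4.475 chute [0.0416 0.0265 0.2799] F [-5.5 -0.3  2.4] op 0.0002
 turn [-0.3 -0.   0. ]
```

View pics/s3.png

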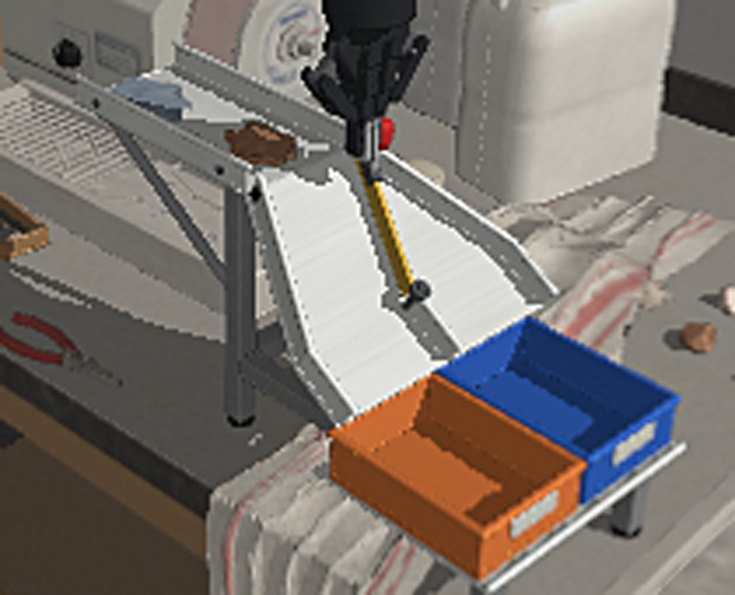

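The near lane to the orange tub is open: the blade is against the far wall with 5.5 N on the stop. Next I go behind the jasper.

```bash
python3 -m creep '[[1,[0,-1,0],[0,0,0]],[1,[0,-2.5,0],[0,0,0]],[1,[0,-2.6,-4],[0,0,0]],[0.5,[0,-2.6,-8],[0,0,0]],[0.5,[5,-2.6,-8],[0,0,0]],[0.5,[10,-2.6,-8],[0,0,0]],[0.5,[15.4,-2.6,-8],[0,0,0]],[0.5,[15.4,-2.6,-8],[0,0,0]],[0.5,[15.4,-2.6,-8],[0,0,0]]]'
python3 - <<'E'
from h import *
goal((-.113,0,.275),(-.113,0,.264))
f=vision.grab_frame("scene")["color"]
cv2.imwrite("pics/s4.png",cv2.resize(f[120:260,180:340],None,fx=4.5,fy=4.2,interpolation=cv2.INTER_CUBIC))
E
```

```text
time: 5.6
position: [0.4879, -0.0514, 0.3604]
orientation: [0.727, 0.686, -0.0, 0.001]
wrist_force: [-0.2, 0.1, -0.6]
opening: 0.0214
t 5.6 chute [-0.1119  0.0023  0.3604] F [-0.2  0.1 -0.6] op 0.0214
 turn [0.  0.1 0. ]
  (-0.113, 0, 0.275) cm [ 0.11 -0.23  8.54]
  (-0.113, 0, 0.264) cm [ 0.11 -0.23  9.64]
```

View pics/s4.png

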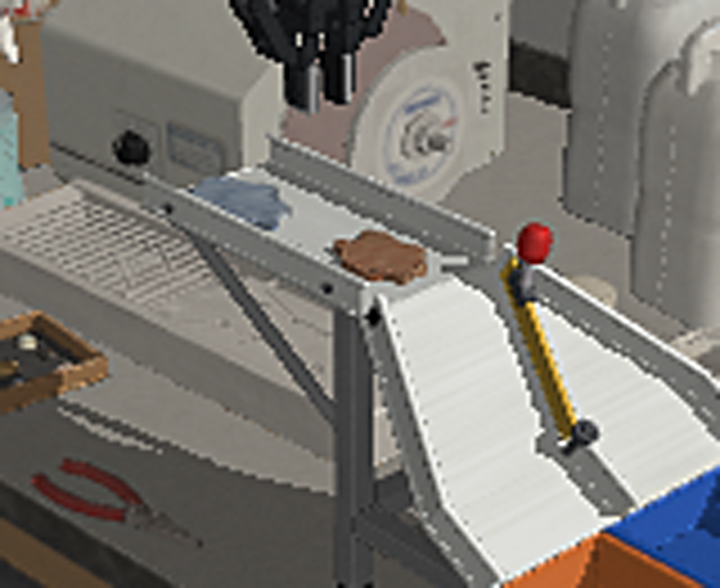

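The blade stayed at the far wall, with the knob at (535,243). The jasper at (380,257) and the agate at (240,198) haven't moved, and the gap between them is clear. Now I descend into the gap.

```bash
python3 -m creep '[[0.5,[0.1,-0.2,5],[0,0,0]],[0.5,[0.1,-0.2,8],[0,0,0]],[0.5,[0.1,-0.2,9],[0,0,0]],[0.5,[0.1,-0.2,9.4],[0,0,0]],[0.5,[0.1,-0.2,9.4],[0,0,0]]]'
python3 -m creep '[[0.5,[0,0,0.1],[0,0,0]],[0.5,[0,0,0.2],[0,0,0]],[0.5,[0,0,0.2],[0,0,0]]]'
```

```text
time: 6.28
position: [0.4872, -0.0506, 0.2674]
orientation: [0.728, 0.686, 0.001, 0.001]
wrist_force: [-0.9, 0.1, -0.8]
opening: 0.0215
time: 6.65
position: [0.4865, -0.0499, 0.2646]
orientation: [0.728, 0.686, 0.0, 0.0]
wrist_force: [-0.2, -0.5, -0.3]
opening: 0.0212
```

```bash
python3 -m creep '[[0.5,[0,0,0.1],[0,0,0]],[0.5,[0,0,0.1],[0,0,0]]]'; python3 -m creep '[[0.5,[0,0,0.1],[0,0,0]],[0.5,[0,0,0.1],[0,0,0]]]'; python3 -c "
from h import *
goal((-.03,0,.263))"
```

```text
time: 6.9
position: [0.4863, -0.0499, 0.2631]
orientation: [0.728, 0.686, -0.0, -0.0]
wrist_force: [-0.1, 0.0, 0.3]
opening: 0.0215
time: 7.15
position: [0.4863, -0.0499, 0.2621]
orientation: [0.728, 0.686, -0.0, -0.0]
wrist_force: [-0.4, 0.1, -0.7]
opening: 0.0213
t 7.15 chute [-0.1133  0.0006  0.2621] F [-0.4  0.1 -0.7] op 0.0213
 turn [-0. -0.  0.]
  (-0.03, 0, 0.263) cm [-8.33 -0.06 -0.09]
```

```bash
python3 -m creep '[[0.5,[-0.8,0,0],[0,0,0]],[0.5,[-1.6,0,0],[0,0,0]],[0.5,[-2.4,0,0],[0,0,0]],[0.5,[-3.2,0,0],[0,0,0]],[0.5,[-4,0,0],[0,0,0]],[0.5,[-4.8,0,0],[0,0,0]],[0.5,[-5.6,0,0],[0,0,0]],[0.5,[-6.4,0,0],[0,0,0]],[0.5,[-7,0,0],[0,0,0]]]'
python3 - <<'E'
from h import *
goal()
f=vision.grab_frame("scene")["color"]
cv2.imwrite("pics/s5.png",cv2.resize(f[120:310,180:400],None,fx=3,fy=3,interpolation=cv2.INTER_CUBIC))
E
```

```text
time: 8.28
position: [0.4823, -0.1203, 0.2623]
orientation: [0.728, 0.686, 0.0, 0.0]
wrist_force: [0.0, -0.6, 1.1]
opening: 0.0213
t 8.275 chute [-0.0428  0.0007  0.2623] F [ 0.  -0.6  1.1] op 0.0213
 turn [ 0. -0.  0.]
```

View pics/s5.png

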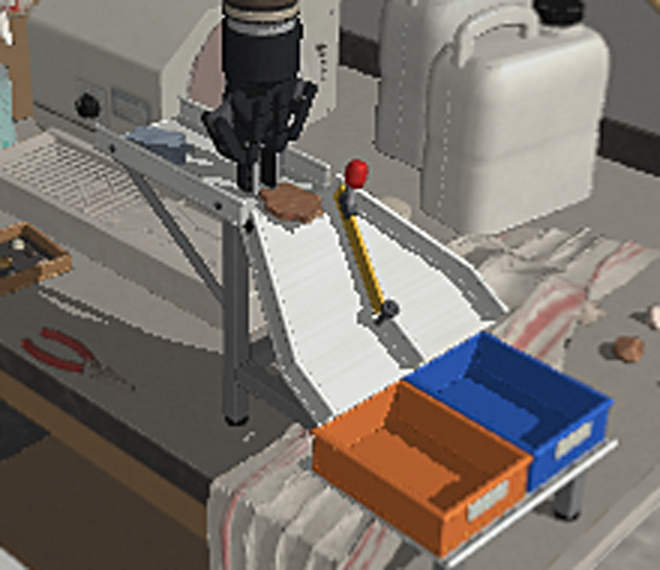

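The jasper is at (290,202), overhanging the edge and straight; the blade still stands at the far wall. I'll keep pushing.

```bash
python3 -m creep '[[0.5,[-0.6,0,0],[0,0,0]],[0.5,[-1.2,0,0],[0,0,0]],[0.5,[-1.8,0,0],[0,0,0]],[0.5,[-2.3,0,0],[0,0,0]],[0.5,[-2.3,0,0],[0,0,0]],[0.5,[-2.3,0,0],[0,0,0]],[0.5,[-2.3,0,0],[0,0,0]],[0.5,[-2.3,0,0],[0,0,0]]]'
python3 - <<'E'
from h import *
goal()
f=vision.grab_frame("scene")["color"]
cv2.imwrite("pics/s6.png",cv2.resize(f[120:310,180:400],None,fx=3,fy=3,interpolation=cv2.INTER_CUBIC))
E
```

```text
time: 9.32
position: [0.4809, -0.1426, 0.2623]
orientation: [0.728, 0.686, 0.0, -0.0]
wrist_force: [0.0, -1.0, -0.8]
opening: 0.0213
t 9.325 chute [-0.0205  0.0007  0.2623] F [ 0.  -1.  -0.8] op 0.0213
 turn [ 0. -0.  0.]
```

View pics/s6.png

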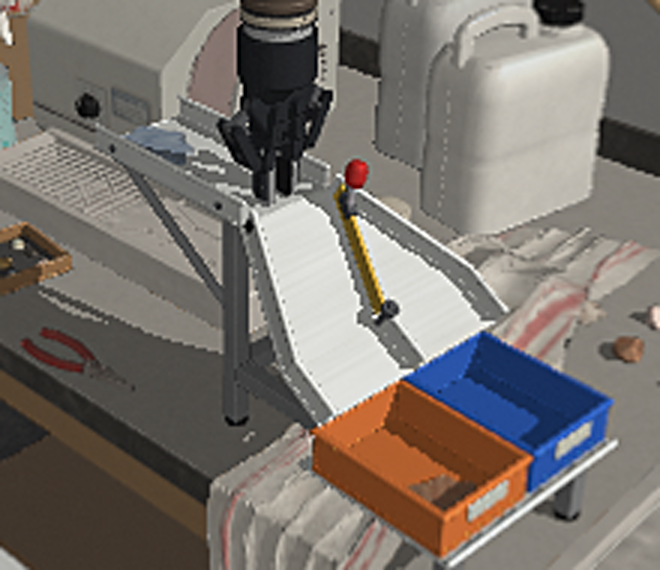

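The jasper lies in the orange tub at (445,488) and the agate still waits on the infeed. Next I straddle the knob and swing the blade over.

```bash
python3 -m creep '[[0.5,[0,0,-5],[0,0,0]],[-0.4,[0,0,-9.8],[0,0,0]],[-0.4,[-3,2.5,-9.8],[0,0,0]],[-0.4,[-6,5.1,-9.8],[0,0,0]],[-0.4,[-6,5.1,-9.8],[0,0,0]],[-0.4,[-6,5.1,-9.8],[0,0,0]]]'
python3 - <<'E'
from h import *
goal((.04,.052,.275),(.04,-.07,.275))
f=vision.grab_frame("top")["color"]
cv2.imwrite("pics/t7.png",cv2.resize(f[165:290,270:420],None,fx=4,fy=4,interpolation=cv2.INTER_CUBIC))
E
```

```text
time: 10.12
position: [0.5278, -0.2052, 0.3597]
orientation: [0.728, 0.686, -0.0, -0.001]
wrist_force: [0.3, 0.7, -0.0]
opening: 0.0602
t 10.125 chute [0.0393 0.0512 0.3597] F [ 0.3  0.7 -0. ] op 0.0602
 turn [-0.1 -0.1  0. ]
  (0.04, 0.052, 0.275) cm [-0.08  0.09  8.47]
  (0.04, -0.07, 0.275) cm [ -0.08 -12.11   8.49]
```

View pics/t7.png

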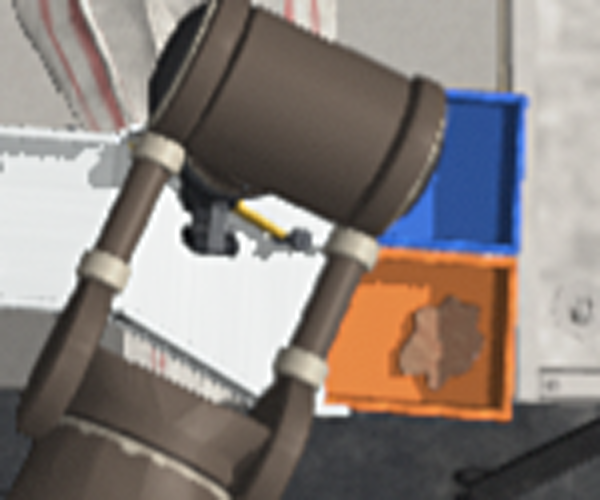

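The top view shows the jasper at rest inside the orange tub at (440,345), with the arm clear above the knob. I'll descend around the knob and swing it across.

```bash
python3 -m creep '[[-0.4,[-0.1,0.1,4],[0,0,0]],[-0.4,[-0.1,0.1,7],[0,0,0]],[-0.4,[-0.1,0.1,8.5],[0,0,0]],[-0.4,[-0.1,0.1,8.5],[0,0,0]]]'
python3 -m creep '[[-0.4,[0,-1.5,0],[0,0,0]],[-0.4,[0.2,-3,0],[0,0,0]],[-0.4,[0.4,-4.5,0],[0,0,0]],[-0.4,[0.5,-6,0],[0,0,0]],[-0.4,[0.5,-7.5,0],[0,0,0]],[-0.4,[0.4,-9,0],[0,0,0]],[-0.4,[0.2,-10.5,0],[0,0,0]],[-0.4,[0,-11.7,0],[0,0,0]],[-0.4,[0,-12.2,0],[0,0,0]],[-0.4,[0,-12.2,0],[0,0,0]]]'
```

```text
time: 10.68
position: [0.5284, -0.2059, 0.2744]
orientation: [0.728, 0.686, -0.0, -0.001]
wrist_force: [0.8, 0.2, 0.5]
opening: 0.0597
time: 11.92
position: [0.4072, -0.1997, 0.2753]
orientation: [0.728, 0.686, 0.0, 0.0]
wrist_force: [-0.0, -0.9, -0.8]
opening: 0.0597
```

```bash
python3 -m creep '[[-0.4,[0,-0.3,0],[0,0,0]],[-0.4,[0,-0.3,0],[0,0,0]]]'; python3 -c "
from h import *
goal()"
```

```text
time: 12.18
position: [0.4045, -0.1993, 0.2753]
orientation: [0.728, 0.686, -0.0, -0.0]
wrist_force: [-0.2, -0.1, -0.0]
opening: 0.0595
t 12.175 chute [ 0.0407 -0.0722  0.2753] F [-0.2 -0.1 -0. ] op 0.0595
 turn [-0.  0.  0.]
```

```bash
python3 -m creep '[[-0.4,[0,-0.3,0],[0,0,0]],[-0.4,[0,-0.3,0],[0,0,0]]]'; python3 -m creep '[[-0.4,[0,-0.2,0],[0,0,0]],[-0.4,[0,-0.2,0],[0,0,0]]]'
python3 - <<'E'
from h import *
goal()
f=vision.grab_frame("scene")["color"]
cv2.imwrite("pics/s8.png",cv2.resize(f[120:310,180:400],None,fx=3,fy=3,interpolation=cv2.INTER_CUBIC))
E
```

```text
time: 12.42
position: [0.4038, -0.1994, 0.2758]
orientation: [0.728, 0.686, 0.002, 0.003]
wrist_force: [6.7, -0.4, -2.2]
opening: 0.0595
time: 12.68
position: [0.4036, -0.1995, 0.2761]
orientation: [0.728, 0.686, 0.003, 0.004]
wrist_force: [10.9, 0.6, -4.3]
opening: 0.0598
t 12.675 chute [ 0.0409 -0.0731  0.2761] F [10.9  0.6 -4.3] op 0.0598
 turn [ 0.6  0.  -0. ]
```

View pics/s8.png

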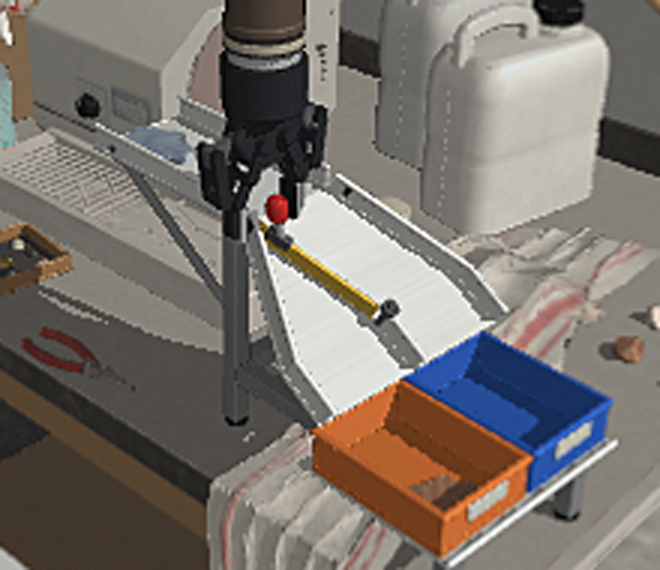

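The blade is at the near stop (knob at (277,208), 11 N on the stop), so the blue lane is open. I back off and go behind the agate.

```bash
python3 -m creep '[[-0.4,[0,0.6,0],[0,0,0]],[-0.4,[0,1.9,0],[0,0,0]],[-0.4,[0,2,-2],[0,0,0]],[-0.4,[0,2,-5],[0,0,0]],[0.5,[0,2,-8.5],[0,0,0]],[0.5,[5,3,-8.5],[0,0,0]],[0.5,[10,4,-8.5],[0,0,0]],[0.5,[15,5,-8.5],[0,0,0]],[0.5,[20,6.2,-8.5],[0,0,0]],[0.5,[25,6.2,-8.5],[0,0,0]],[0.5,[29.3,6.2,-8.5],[0,0,0]],[0.5,[29.3,6.2,-8.5],[0,0,0]],[0.5,[29.3,6.2,-8.5],[0,0,0]]]'
python3 - <<'E'
from h import *
goal((-.252,-.011,.262),(-.09,-.011,.262))
f=vision.grab_frame("scene")["color"]
cv2.imwrite("pics/s9.png",cv2.resize(f[90:260,150:340],None,fx=3.6,fy=3.5,interpolation=cv2.INTER_CUBIC))
E
```

```text
time: 14.35
position: [0.4787, 0.0895, 0.36]
orientation: [0.727, 0.686, -0.001, 0.0]
wrist_force: [-0.2, -0.3, -0.0]
opening: 0.0215
t 14.35 chute [-0.252  -0.0153  0.36  ] F [-0.2 -0.3 -0. ] op 0.0215
 turn [-0.   0.1  0.1]
  (-0.252, -0.011, 0.262) cm [0.01 0.44 9.8 ]
  (-0.09, -0.011, 0.262) cm [-16.19   0.42   9.81]
```

View pics/s9.png

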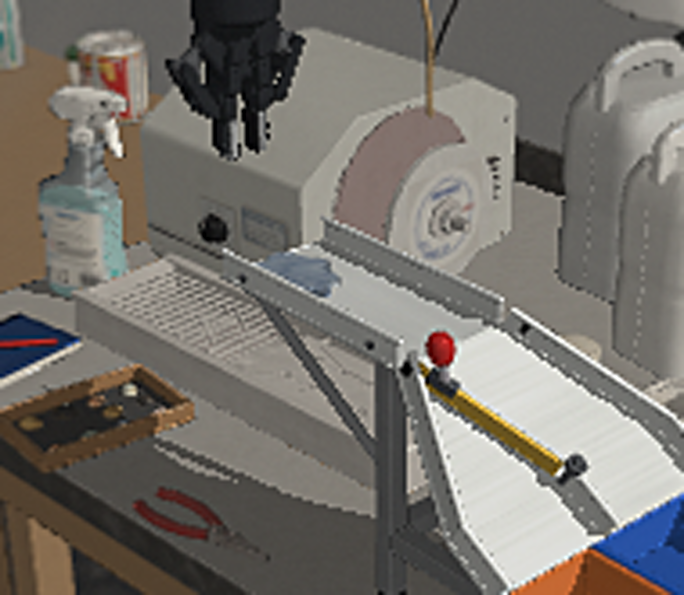

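The agate at (300,270) is undisturbed and the blade is still at the near stop. Now I descend and push.

```bash
python3 -m creep '[[0.5,[0.3,0.4,5],[0,0,0]],[0.5,[0.3,0.4,9],[0,0,0]],[0.5,[0.3,0.4,9.8],[0,0,0]],[0.5,[0.3,0.4,9.8],[0,0,0]],[0.5,[-0.6,0.4,9.8],[0,0,0]],[0.5,[-1.6,0.4,9.8],[0,0,0]],[0.5,[-2.6,0.4,9.8],[0,0,0]],[0.5,[-3.6,0.4,9.8],[0,0,0]],[0.5,[-4.6,0.4,9.8],[0,0,0]],[0.5,[-5.6,0.4,9.8],[0,0,0]],[0.5,[-5.6,0.4,9.8],[0,0,0]]]'
python3 - <<'E'
from h import *
goal()
f=vision.grab_frame("scene")["color"]
cv2.imwrite("pics/s10.png",cv2.resize(f[120:260,180:340],None,fx=4.5,fy=4.2,interpolation=cv2.INTER_CUBIC))
E
```

```text
time: 15.78
position: [0.4792, 0.0329, 0.2622]
orientation: [0.728, 0.685, -0.0, -0.0]
wrist_force: [0.2, 0.2, -0.3]
opening: 0.0213
t 15.775 chute [-0.1955 -0.0114  0.2622] F [ 0.2  0.2 -0.3] op 0.0213
 turn [-0.   0.  -0.1]
```

View pics/s10.png

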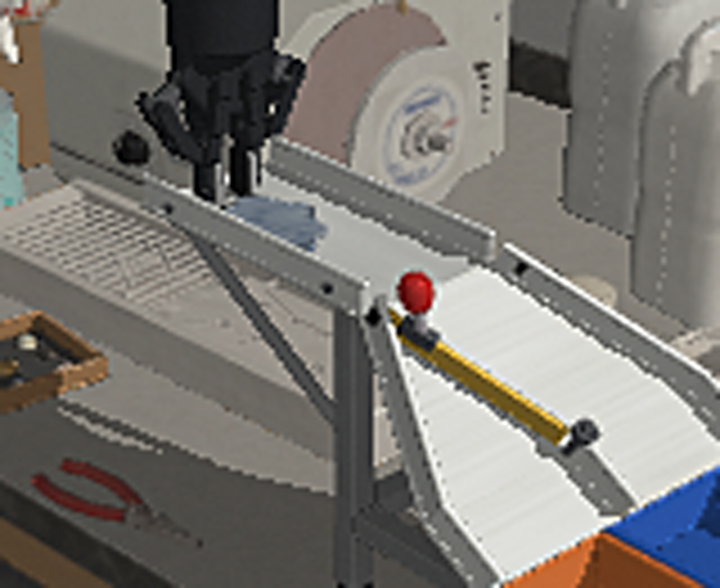

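The agate moves ahead of the fingers, at (275,220). I continue along the infeed, then go slowly over the edge.

```bash
python3 -m creep '[[0.5,[-1,0,0],[0,0,0]],[0.5,[-2,0,0],[0,0,0]],[0.5,[-3,0,0],[0,0,0]],[0.5,[-4,0,0],[0,0,0]],[0.5,[-5,0,0],[0,0,0]],[0.5,[-6,0,0],[0,0,0]],[0.5,[-7,0,0],[0,0,0]],[0.5,[-8,0,0],[0,0,0]],[0.5,[-9,0,0],[0,0,0]],[0.5,[-10,0,0],[0,0,0]],[0.5,[-11,0,0],[0,0,0]],[0.5,[-12,0,0],[0,0,0]],[0.5,[-13,0,0],[0,0,0]],[0.5,[-14,0,0],[0,0,0]]]'
python3 -m creep '[[0.5,[-0.6,0,0],[0,0,0]],[0.5,[-1.2,0,0],[0,0,0]],[0.5,[-1.8,0,0],[0,0,0]],[0.5,[-2.4,0,0],[0,0,0]],[0.5,[-2.8,0,0],[0,0,0]],[0.5,[-2.8,0,0],[0,0,0]],[0.5,[-2.8,0,0],[0,0,0]],[0.5,[-2.8,0,0],[0,0,0]],[0.5,[-2.8,0,0],[0,0,0]],[0.5,[-2.8,0,0],[0,0,0]]]'
python3 - <<'E'
from h import *
goal()
f=vision.grab_frame("scene")["color"]
cv2.imwrite("pics/s11.png",cv2.resize(f[120:310,180:400],None,fx=3,fy=3,interpolation=cv2.INTER_CUBIC))
E
```

```text
time: 17.58
position: [0.471, -0.1068, 0.2623]
orientation: [0.728, 0.686, 0.0, 0.0]
wrist_force: [0.5, -0.1, -0.7]
opening: 0.0216
time: 18.82
position: [0.4694, -0.134, 0.2623]
orientation: [0.728, 0.686, 0.0, 0.0]
wrist_force: [0.2, -0.1, 0.2]
opening: 0.021
t 18.825 chute [-0.0284 -0.0113  0.2623] F [ 0.2 -0.1  0.2] op 0.021
 turn [ 0. -0.  0.]
```

View pics/s11.png

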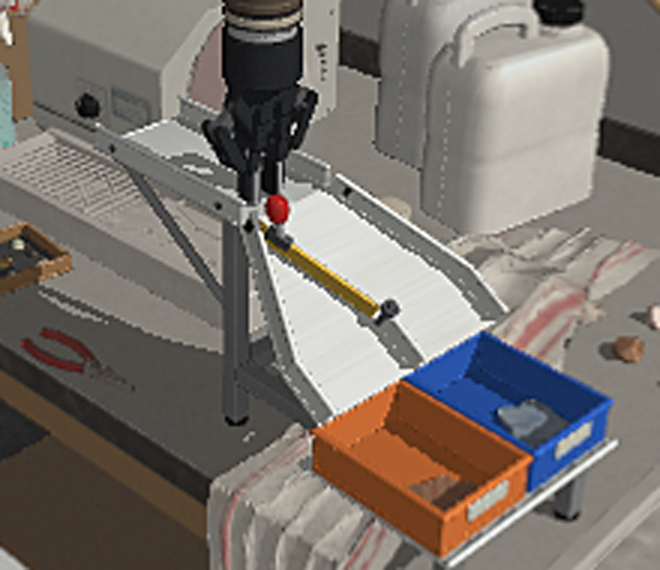

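The agate lies in the blue tub at (527,418) and the jasper in the orange one. I raise the arm clear and take a last look.

```bash
python3 -m creep '[[0.5,[0,0,-5],[0,0,0]],[0.5,[0,0,-10],[0,0,0]],[0.5,[8,0,-12],[0,0,0]],[0.5,[10,0,-12],[0,0,0]],[0.5,[10,0,-12],[0,0,0]],[0.5,[10,0,-12],[0,0,0]]]'
python3 - <<'E'
from h import *
f=vision.grab_frame("top")["color"]; g=vision.grab_frame("top")["color"]
print('tub change',cv2.absdiff(f,g)[180:275,345:410].max())
cv2.imwrite("pics/t12.png",cv2.resize(f[165:290,270:420],None,fx=4,fy=4,interpolation=cv2.INTER_CUBIC))
E
```

```text
time: 19.62
position: [0.4752, -0.0345, 0.382]
orientation: [0.728, 0.686, -0.0, 0.0]
wrist_force: [0.0, 0.1, -0.1]
opening: 0.0214
tub change 7
```

Run:
```python
from h import *
f=vision.grab_frame("top"); hsv=cv2.cvtColor(f["color"],cv2.COLOR_BGR2HSV)
# chute frame, tub-floor height; tub inside: x ~.17-.32, y 0..+-.116
for n,y0,y1 in(('blue',.012,.108),('orange',-.108,-.012)):
    c=[]
    for v in range(180,275):
        for u in range(340,410):
            p=C(at_z(f,u,v,.09))
            if .185<p[0]<.305 and y0<p[1]<y1 and hsv[v,u,1]<150: c.append(p)
    c=np.array(c); print(n,len(c),c.mean(0) if len(c) else '',c.min(0) if len(c) else '',c.max(0) if len(c) else '')
ctrl.hand_in()
```

```text
blue 512 [0.26024336 0.06841602 0.09      ] [0.2171 0.0319 0.09  ] [0.301  0.1057 0.09  ]
orange 338 [ 0.26357278 -0.06940325  0.09      ] [ 0.2335 -0.1047  0.09  ] [ 0.2923 -0.0356  0.09  ]
the job is handed in; nothing more can be done
```

Both slabs are sorted, and I handed the job in at about 20 s of the 58 s allowed; no verdict is reported.

- **Jasper:** it was nearer the slide, so it went first. I swung the blade to its far stop (5.5 N on the stop) and pushed the jasper off flat. It slid into the orange tub while the agate still waited on the infeed.
- **Agate:** I swung the blade to its near stop (about 11 N on the stop) and pushed the agate off. It slid into the blue tub.

**Last checks**
- **Position:** in the top camera the agate's centre is at about (0.260, +0.068) m in the chute frame and the jasper's at about (0.264, -0.069) m. Both are within the tub walls.
- **At rest:** two frames 0.05 s apart showed no motion beyond noise.
- **Arm:** it is clear above the infeed with wrist force near zero.
- **Bystanders:** the pliers and tray looked unmoved in the last scene pictures. I didn't check the jar after the start, but the arm never went near it.
- **Not seen:** the closing top picture could not be viewed because the 12-picture limit was reached. The end state therefore rests on the last scene view and those position figures. Slab height in the tubs was judged by eye, not measured.

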